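Load the sample carrier into the dry box through its sprung flap

ROBOT

A 7-joint arm with a two-finger parallel gripper is mounted at the origin on a cart in front of the work surface, level with it; the furniture and walls round the work are solid. World frame = base frame: x ahead of the robot, y to its left, z up, the work surface at z = 0. Lengths are in m, angles in degrees, forces in N, time in s.
With the tool pointing down it reaches from about 0.4 to 0.85 m from the base axis. Payload 6.9 kg.
Tool frame: the origin (TCP) lies midway between the tips of the shut fingers; the grasp point (between the pads) lies 19 mm behind it; z points along the fingers, y is the line along which they close (so a half turn about z gives the same grasp; the last joint's range is limited). The gripper opens to 85 mm and grips with 20 to 120 N. Pads are 22 mm wide; open, the fingers measure 114 mm over their backs; the gripper's body (76 mm by 85 mm) begins 54 mm behind the grasp point. The pads swing forward as they close: fully open they stand 13 mm farther back than shut.
Start: joints at [-61.965, 29.078, -13.613, 85.955, 7.202, 65.827, -8.869], TCP at [0.234, 0.58, 0.231] pointing down, gripper open.
Joint ranges: [-176.47, 176.47], [-13.61, 117.27], [-81.72, 77.17], [0.22, 143.17], [-87.28, 267.28], [10, 112.55], [-165.47, 165.47]. Speed limits (degrees/s): [136.94, 136.94, 180, 180, 180, 180, 180].

INTERFACE

Orientations are given as [roll, pitch, yaw] about the fixed x, y, z axes, in that order (R = Rz(yaw) Ry(pitch) Rx(roll)).
In Python, from cell import robot gives the robot as it stands. The module is installed in compiled form; this text tells all that it offers.
- The arm moves only by the tool drive_tool, never from a script. Its argument "motion" is one flat list of numbers, 4 for each row, row after row: the shift along the tool's x, y, z in m, then the turn about the tool's z in rad. A call has 1 to 5 rows; each row shifts and turns the commanded pose from where the row before left it, along the tool's axes as they then stand; what a row does not reach is not made up. A row lasts 1/10 s, in which the tool goes at most 50 mm and 8.59 degrees, less where a joint would pass 70% of its speed; a pose out of reach is approached as far as the arm can. A call with a gripper value outside its range is refused whole. "jaw" is the finger opening in m, from 0 to 0.0854, set as the call begins (left out, the last holds). The fingers move at their own pace and stop on an object; "force" is the grip in N (left out, the last holds). Time passes only in rows, so rows that do not move let the fingers close. It gives the time, the measured TCP pose, the force, the opening and the grip force at its end, in the units of the state.
- robot.state(): the state, without advancing time (a new reading comes with each control period).
- robot.snapshot(name): name is "side" or "top" or "wrist"; returns a dict with "img" (400x640x3 uint8, red, green, blue), "K" (3x3 intrinsics, pixels), "extrinsics" (4x4, takes a point from camera to world coordinates). Camera axes: x right, y down, z forward; pixel columns grow to the right and rows downward; lengths in m; the calibration is good to about 2 mm. A picture is of the moment at which its call begins. There is no depth.
- robot.hand_in(): hands the job in; it is judged then, once.
The state is a dict: "time": time; "q": joint angles; "joint_velocities": joint speeds; "tau": joint torques, N m; "position": TCP position; "tool_rot": TCP orientation; "contact_force": force on the tool from outside, world axes, zero at the start; "ft_torque": the same for the moment, N m; "opening": opening from 0.0 (shut) to 1.0 (fully open); "gripper_force": force on a finger pad.
Only numpy, scipy, OpenCV 4.12 (cv2) and the standard library are available. Lean on these libraries where they do the work, as an engineer would, in place of code of your own. Each camera call takes 0.05 s, during which the arm holds its last target. There are 200 camera calls.

TASK

The weighed samples must wait in dry air for the titrator: lay the grey carrier with its three clipped-in vials flat in the loading channel of the white dry box, nose towards the sprung flap, and let go of it. Push it with the box's own pusher through the flap and on, feeling the force, until the catch of the hidden sprung seat has clicked in and holds it, never pressing on the carrier with more than 18 N because of the glass. Then draw the pusher all the way back so that the flap shuts behind the carrier; leave the other things on the bench alone.

Things in the scene. Friction and masses are not known exactly. Their poses are not given: they have to be found in the camera images.
- dry_box: Fixed white dry box, 116 mm wide (y), 410 mm long. Origin on the bench, on its centre line, in the flap's plane; x points into the box, z up. x = -234 to 0 mm: open loading channel. x = 0 to 172 mm: closed chamber, cover 62 mm high with a black dial (to 70 mm) and a grey cap (to 81 mm) on it. Hidden inside is the seat (see seat_pad) that holds the carrier.
- channel (a point): Point on the channel's aluminium floor (10 mm above the bench), 47 mm before the flap plane: the carrier's origin belongs about here. Axes as dry_box. Two low white fences leave 64 mm between them (carrier 60 mm); their flared lips end 19 mm above the bench; outside them, 48 mm off the centre line, run the two 6 mm steel rods of the pusher, top 19 mm above the bench.
- carrier: Loose grey plastic carrier, 72 mm long (x), 60 mm wide (y), 26 mm high, about 0.15 kg, with three sealed vials clipped in along x, caps towards the nose. Origin at the centre of its underside, z up, x towards the nose, which has a bevelled front bar and behind it a 24 mm wide slot for the catch. Grip across its 60 mm width, fingertips at least 11 mm above its underside to clear the fences.
- flap (a joint): Steel flap, 63 mm wide, 34 mm high, hinged along its top edge 47 mm above the bench, closing the chamber's mouth; 0 = shut (upright), grows to 1.5 rad as it is pushed inward (+x of dry_box). A spring shuts it; it cannot swing outward. It rests on carrier or pusher blade while one is under it, and reaches 34 mm behind its plane.
- pusher_travel (a joint): Travel of the pusher along x of dry_box, in m: 0 = fully back (towards the robot), up to 0.2 = fully in. It slides on two rods with about 1 N of friction and stays where it is left.
- pusher_handle (a point): Grip point on the pusher's upright round black handle (stem 20 mm thick, 24 mm knob on top), on its axis, 70 mm above the bench; handle top 88 mm, grey cross-bar below it 31 mm above the bench. At joint value 0 it stands 212 mm before the flap plane. Axes as dry_box.
- pusher: The dry box's own pusher: grey cross-bar on the two rods, handle, and a flat aluminium blade, 36 mm wide, lying from 12 to 26 mm above the bench. Origin on the bench straight below the handle; the blade's front face (which meets the carrier's rear) is 108 mm ahead (+x) of the origin.
- seat_pad (a joint): Travel (m) of the hidden sprung pad, noisy. 0 = free: its face is then 118 to 140 mm past the flap plane, different each time and not visible: feel for it. Until then the handle feels 1 to 8 N; the pad gives 2 N at touch, 1.6 N more per mm. Pressed in 5 mm (11 to 13 N at the handle) the catch hooks the nose; it then keeps the carrier at 0.004. End the push at 13 to 16 N; 18 N endangers the glass.
- spatula: Steel spatula lying before the balance, 171 mm long; bystander, origin at the centre of its underside.
- weighing_boat: White square weighing boat, 49 x 49 x 13 mm; bystander, origin at the centre of its underside.
- tweezers: Steel tweezers lying at the front edge of the bench, 130 mm long; bystander, origin at the centre of its underside.
- wash_bottle: White wash bottle with a bent spout, 68 x 117 x 191 mm; bystander, origin at the centre of its underside.
- salt_jar: Small squat jar, 50 x 49 x 70 mm, right of the dry box; bystander, origin at the centre of its underside.
- tape_roll: Roll of tape lying flat, 62 mm across, 18 mm high, at the left edge of the bench; bystander, origin at the centre of its underside.

How it is judged (in metres and radians):
On the way, in this order (a step that is already met when the one before it is completed fails the run):
1. the carrier lies flat in the loading channel before the shut flap, let go (x of carrier in the frame of dry_box between -0.085 and -0.034 m and y of carrier in the frame of dry_box between -0.004 and 0.004 m and z of carrier in the frame of dry_box below 0.0125 m and angle between the x axis of carrier and the x axis of dry_box, either way round below 0.12 rad and value of joint flap below 0.1 rad and contact force between the fingers and carrier below 0.2 N), for 0.2 s.
2. the carrier is pressed home on the sprung pad, past the flap (x of carrier in the frame of dry_box above 0.078 m and value of joint seat_pad above 0.0033 m), for 0.2 s.
At the end, for the whole second after the job is handed in: The carrier is at rest, level, behind the flap and held by the catch with the seat's pad still pressed in by more than 3 mm; the flap is shut to within 0.06 rad; the pusher is back within 20 mm of its rear end (x of carrier in the frame of dry_box above 0.078 m and value of joint seat_pad above 0.003 m and value of joint flap below 0.06 rad and value of joint pusher_travel below 0.02 m and linear speed of carrier below 0.01 m/s and angle between carrier's own z axis and vertical below 0.1 rad); the robot touches nothing.
It fails at once if the pusher presses on the carrier with more than 18 N (contact force between pusher and carrier above 18 N).
It fails at once if the carrier is tipped by more than 0.6 rad (angle between carrier's own z axis and vertical above 0.6 rad).
It fails at once if a bystander is moved by more than 30 mm (distance of any of spatula, weighing_boat, tweezers, wash_bottle, salt_jar, tape_roll from where it was at the start of the episode above 0.03 m).
It also fails if it takes over 67 s, if anything falls off the work surface, if the arm or the gripper's body presses on something with over 40 N, if the wrist force passes 120 N, or if a joint passes its speed limit or range.

## Working session

There is one attempt and no reset: what is moved stays moved. The work goes in short steps, Python scripts to look and compute and a tool call to move; the robot and the scene stay as the last step left them, time stands still between calls to the robot, and variables do not carry over. Pictures are saved under pics/ and viewed, at most 10 in all, crops included, and the job is handed in when it is done.

Besides the shell and the picture viewer there is one more tool, called after "Call:" as a command line: name --argument value ..., lists and objects as JSON in quotes. drive_tool: Moves the arm, as the interface text tells. Its arguments: {"type":"object","properties":{"motion":{"type":"array","items":{"type":"number"}},"jaw":{"type":"number"},"force":{"type":"number"}},"required":["motion"]}

```bash
mkdir -p pics
cat > h.py <<'E'
import numpy as np, cv2, pickle
from cell import robot
def snap(n,f):
    s=robot.snapshot(n); cv2.imwrite(f'pics/{f}.png',s['img'][:,:,::-1]); pickle.dump(s,open(f'pics/{f}.pkl','wb')); return s
def ray(f,px,z):
    s=pickle.load(open(f'pics/{f}.pkl','rb')); E=np.array(s['extrinsics']);K=np.array(s['K'])
    d=E[:3,:3]@np.linalg.solve(K,[px[0],px[1],1.]); o=E[:3,3]
    return (o+d*(z-o[2])/d[2]).round(4)
def proj(f,P):
    s=pickle.load(open(f'pics/{f}.pkl','rb')); E=np.linalg.inv(s['extrinsics']);K=np.array(s['K'])
    p=K@(E[:3,:3]@np.array(P)+E[:3,3]); return (p[:2]/p[2]).round(1)
E
python3 - <<'E'
from h import *
for n in('side','top','wrist'):
    s=snap(n,n+'0'); print(n,np.array(s['extrinsics']).round(3).tolist())
print(robot.state())
E
```

```text
side [[0.25, -0.618, 0.746, -0.106], [-0.968, -0.17, 0.183, -0.19], [0.014, -0.768, -0.641, 0.67], [0.0, 0.0, 0.0, 1.0]]
top [[-0.002, -0.988, 0.157, 0.415], [-1.0, -0.0, -0.016, -0.012], [0.016, -0.157, -0.988, 1.062], [0.0, 0.0, 0.0, 1.0]]
wrist [[0.375, 0.881, 0.289, 0.161], [0.927, -0.356, -0.119, 0.61], [-0.002, 0.313, -0.95, 0.372], [0.0, 0.0, 0.0, 1.0]]
{'time': 0.15, 'q': array([-61.96370324,  29.11637219, -13.61007122,  85.99255028,
         7.20463563,  65.82673089,  -8.86807179]), 'joint_velocities': array([ 0.02205492, -0.18552632, -0.10304643, -0.22935864,  0.08607256,
        0.0102522 ,  0.0088543 ]), 'tau': array([-1.81261352e-03, -6.21003342e+01, -2.18929365e+00, -2.49837273e+01,
        1.26164930e-02,  9.04544606e-03, -7.54592122e-06]), 'position': array([0.23398647, 0.57916789, 0.2306269 ]), 'tool_rot': array([-1.79923359e+02,  3.07245338e-03,  1.58010719e+02]), 'contact_force': array([ 0.79432087,  0.06638369, -0.13632395]), 'ft_torque': array([-0.00330192,  0.000889  ,  0.02876005]), 'gripper_force': 0.0, 'opening': 0.9973711260929147}
```

View pics/top0.png

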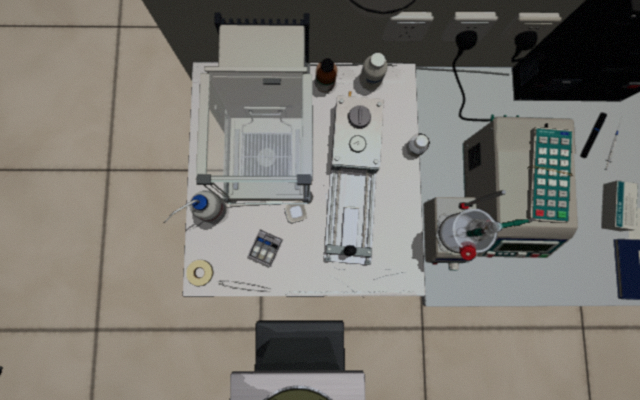

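View pics/side0.png

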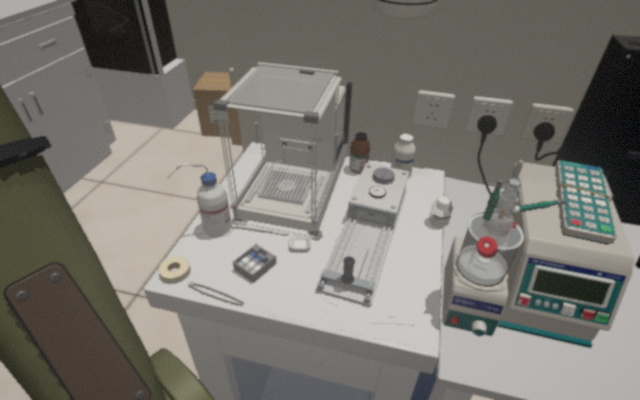

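The top view shows the carrier at about (265,248), the dry box from (355,100) to (348,262) and the handle at (349,251). I'll zoom in on it.

Run:
```python
from h import *
i=cv2.imread('pics/top0.png')[90:290,230:430]
cv2.imwrite('pics/topc.png',cv2.resize(i,(600,600),interpolation=cv2.INTER_CUBIC))
for p,z in(((265,248),.026),((349,251),.088),((344,97),.062),((378,98),.062),((332,167),.062),((377,169),.062)): print(p,ray('top0',p,z))
```

```text
(265, 248) [0.4437 0.0802 0.026 ]
(349, 251) [ 0.4348 -0.1162  0.088 ]
(344, 97) [ 0.8131 -0.1129  0.062 ]
(378, 98) [ 0.8108 -0.1973  0.062 ]
(332, 167) [ 0.6359 -0.0814  0.062 ]
(377, 169) [ 0.6311 -0.1899  0.062 ]
```

View pics/topc.png

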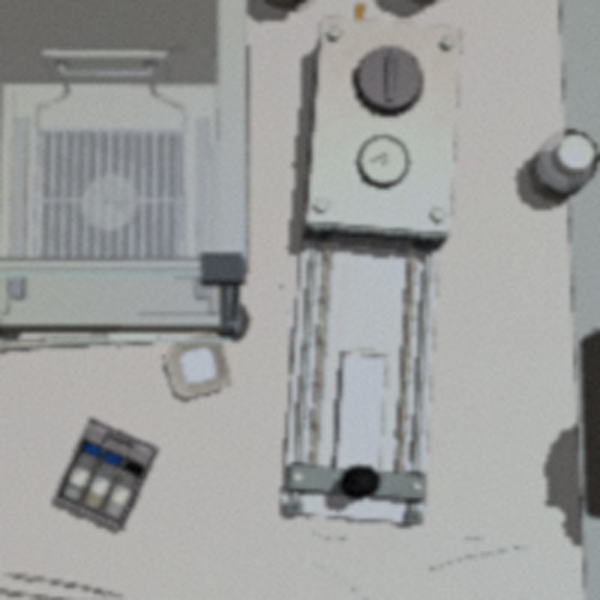

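The crop shows carrier corners at (92,420), (157,448), (120,530) and (53,503), with the nose at the top. Cover corners are (318,20), (462,30), (447,238) and (305,226), blade tip at (363,352), and knob at (360,481).

Run:
```python
from h import *
def r(p,z): return ray('top0',(p[0]/3+230-.33,p[1]/3+90-.33),z)
C=np.array([r(p,.024) for p in((92,420),(157,448),(120,530),(53,503))]);print(C,C.mean(0))
d=(C[0]+C[1]-C[2]-C[3]);print('carrier yaw',np.degrees(np.arctan2(d[1],d[0])),np.linalg.norm(d)/2)
B=np.array([r(p,.062) for p in((318,20),(462,30),(447,236),(305,226))]);print(B)
f=(B[2]+B[3])/2;d=(B[0]+B[1])/2-f;y=np.arctan2(d[1],d[0]);print('flapmid',f,'yaw',np.degrees(y),np.linalg.norm(d))
k=r((360,479),.088);print('knob',k)
u=np.array([np.cos(y),np.sin(y),0]);print('flap from knob',k+.212*u)
print('bladetip',r((363,352),.026),k-0+.108*u,'bar',r((290,475),.031),r((424,487),.031))
print('channel end',r((326,250),.015),r((318,470),.015),r((408,250),.015),r((398,470),.015))
```

```text
[[0.4881 0.0923 0.024 ]
 [0.4654 0.0394 0.024 ]
 [0.4    0.0685 0.024 ]
 [0.4215 0.1226 0.024 ]] [0.44375 0.0807  0.024  ]
carrier yaw -24.227745317954177 0.07237465025822233
[[ 0.8147 -0.0923  0.062 ]
 [ 0.8065 -0.2112  0.062 ]
 [ 0.6328 -0.194   0.062 ]
 [ 0.6409 -0.0798  0.062 ]]
flapmid [ 0.63685 -0.1369   0.062  ] yaw -4.885062667057558 0.17438344244795714
knob [ 0.4386 -0.1178  0.088 ]
flap from knob [ 0.64982992 -0.13585332  0.088     ]
bladetip [ 0.5434 -0.1288  0.026 ] [ 0.54620769 -0.12699697  0.088     ] bar [ 0.4433 -0.0678  0.031 ] [ 0.4335 -0.1754  0.031 ]
channel end [ 0.6309 -0.1004  0.015 ] [ 0.4477 -0.0916  0.015 ] [ 0.631  -0.1694  0.015 ] [ 0.4476 -0.157   0.015 ]
```

Call:
drive_tool --motion '[-0.016,-0.016,0,0.02,-0.032,-0.032,0,0.02,-0.032,-0.032,0,0,-0.032,-0.032,0,0,-0.032,-0.032,0,0]' --jaw 0.0854

```text
time: 0.65
position: [0.3081, 0.3878, 0.2311]
tool_rot: [-180.0, 0.0, 155.7]
contact_force: [1.1, 0.2, -0.1]
opening: 0.999
gripper_force: 0.0
```

Call:
drive_tool --motion '[-0.032,-0.032,0,0,-0.032,-0.032,0,0,-0.032,-0.032,0,0,-0.032,-0.032,0,0,-0.032,-0.032,0,0]'

```text
time: 1.15
position: [0.388, 0.1762, 0.2313]
tool_rot: [180.0, 0.0, 155.7]
contact_force: [1.6, -0.3, -0.7]
opening: 0.999
gripper_force: 0.0
```

Call:
drive_tool --motion '[-0.03,-0.022,0,0,-0.03,-0.022,0,0,-0.02,-0.015,0,0,-0.01,-0.005,0,0,0,0,0,0]'

```text
time: 1.65
position: [0.4441, 0.082, 0.2311]
tool_rot: [-180.0, -0.0, 155.6]
contact_force: [0.5, 0.3, 0.6]
opening: 0.997
gripper_force: 0.0
```

Run:
```python
from h import *
s=snap('wrist','w1'); print(robot.state()['position'],robot.state()['tool_rot'])
```

```text
[0.44335525 0.08329241 0.23109194] [ 1.79993533e+02 -4.04120467e-02  1.55694742e+02]
```

View pics/w1.png

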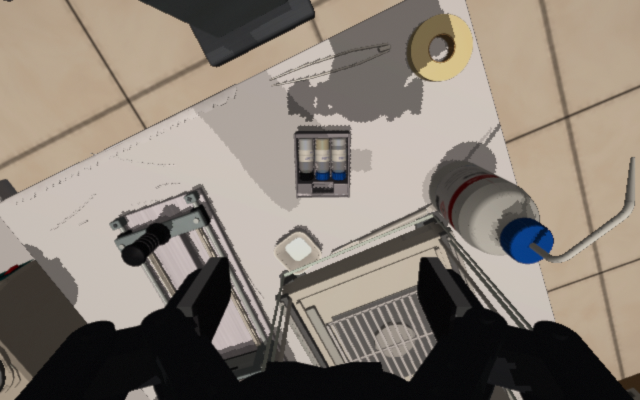

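The wrist view shows the carrier from (296,131) to (350,196), nose downward and square to the gripper. The knob is at (134,254).

Run:
```python
from h import *
C=np.array([ray('w1',p,.025) for p in((297,196),(350,196),(350,131),(296,131))]);print(C,C.mean(0))
d=(C[0]+C[1]-C[2]-C[3]);print('yaw',np.degrees(np.arctan2(d[1],d[0])),np.linalg.norm(d)/2)
print(ray('w1',(133,255),.088))
```

```text
[[0.4643 0.0407 0.025 ]
 [0.4889 0.0948 0.025 ]
 [0.4226 0.1229 0.025 ]
 [0.3991 0.0712 0.025 ]] [0.443725 0.0824   0.025   ]
yaw -24.019061416394333 0.07198300146562384
[ 0.436 -0.118  0.088]
```

Call:
drive_tool --motion '[0,-0.001,0.04,-0.003,0,0,0.045,0,0,0,0.045,0,0,0,0.04,0,0,0,0.027,0]'

```text
time: 2.2
position: [0.4413, 0.0839, 0.0321]
tool_rot: [-180.0, -0.2, 156.1]
contact_force: [0.3, -0.5, -0.0]
opening: 1.0
gripper_force: 0.0
```

Call:
drive_tool --motion '[0,0,0.016,0,0,0,0.008,0,0,0,0.002,0,0,0,0,0,0,0,0,0]'

```text
time: 2.7
position: [0.4436, 0.0823, 0.0091]
tool_rot: [179.9, 0.1, 155.9]
contact_force: [-0.4, -0.1, 0.7]
opening: 1.002
gripper_force: 0.0
```

Call:
drive_tool --motion '[0,0,0,0,0,0,0,0,0,0,0,0,0,0,0,0,0,0,0,0]' --jaw 0.05 --force 25

```text
time: 3.2
position: [0.4434, 0.0818, 0.009]
tool_rot: [180.0, 0.1, 155.9]
contact_force: [-1.1, 1.0, 7.2]
opening: 0.699
gripper_force: 25.9
```

Call:
drive_tool --motion '[0,0,-0.01,0,0,0,-0.03,0,0,0,-0.04,0,0,0,-0.02,0,0,0,0,0]'

```text
time: 3.7
position: [0.4447, 0.082, 0.1115]
tool_rot: [179.8, 0.3, 155.9]
contact_force: [0.0, -1.1, -1.8]
opening: 0.693
gripper_force: 29.1
```

Run:
```python
from h import *
w=snap('wrist','w2');s=snap('side','s2')
p=robot.state()['position'];u,v=proj('s2',p).astype(int);print(p,u,v)
a=s['img'][max(v-60,0):v+40,u-60:u+60,::-1]
a=cv2.resize(a,None,fx=4,fy=4,interpolation=2);b=w['img'][:,:,::-1]
o=np.zeros((600,800,3),np.uint8);o[:400,:480]=a;o[:200,480:]=b[100:300,160:480];o[400:,:]=0
cv2.imwrite('pics/c2.png',o)
```

```text
[0.4430856  0.08172487 0.10874329] 249 230
```

View pics/c2.png

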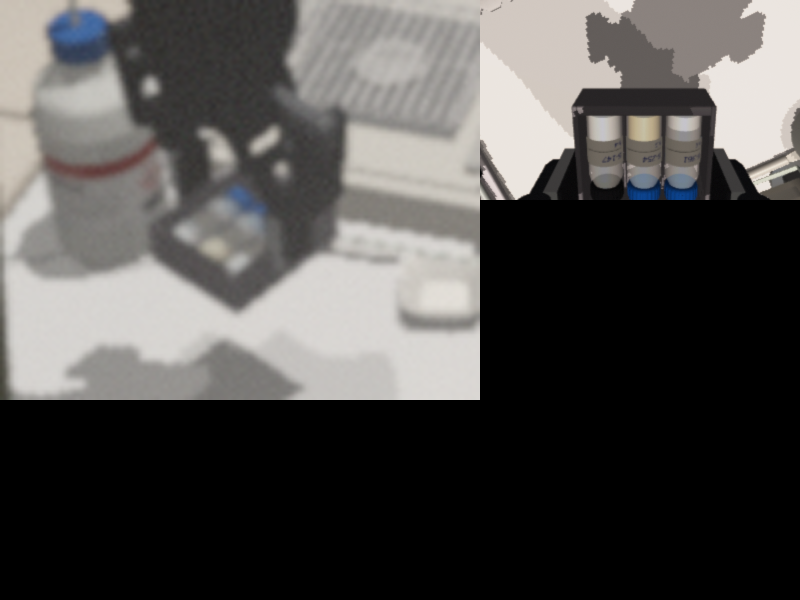

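Call:
drive_tool --motion '[0,0,-0.01,-0.08,0,0,-0.015,-0.09,0,0,-0.01,-0.09,0,0,-0.005,-0.075,0,0,0,0]'

```text
time: 4.3
position: [0.4427, 0.0816, 0.1477]
tool_rot: [-180.0, -0.1, 175.1]
contact_force: [-0.3, -0.0, -1.2]
opening: 0.691
gripper_force: 29.1
```

Call:
drive_tool --motion '[0,-0.02,0,0,0,-0.04,0,0,-0.01,-0.045,0,0,-0.01,-0.04,0,0,-0.01,-0.03,0,0]'

```text
time: 4.8
position: [0.4569, -0.0978, 0.147]
tool_rot: [-180.0, -0.1, 174.8]
contact_force: [0.1, 0.4, -1.3]
opening: 0.694
gripper_force: 29.0
```

Call:
drive_tool --motion '[0,-0.02,0,0,0,-0.01,0,0,0,0,0,0,0,0,0,0]'

```text
time: 5.2
position: [0.4551, -0.1237, 0.1478]
tool_rot: [180.0, -0.1, 175.1]
contact_force: [-0.8, 0.2, -1.1]
opening: 0.691
gripper_force: 29.0
```

Run:
```python
from h import *
s=snap('wrist','w3');st=robot.state(); print(st['position'],st['tool_rot'],st['opening'])
```

```text
[ 0.4552954  -0.12344387  0.14793921] [ 1.79954037e+02 -4.67655808e-02  1.75159155e+02] 0.6936768315506068
```

View pics/w3.png

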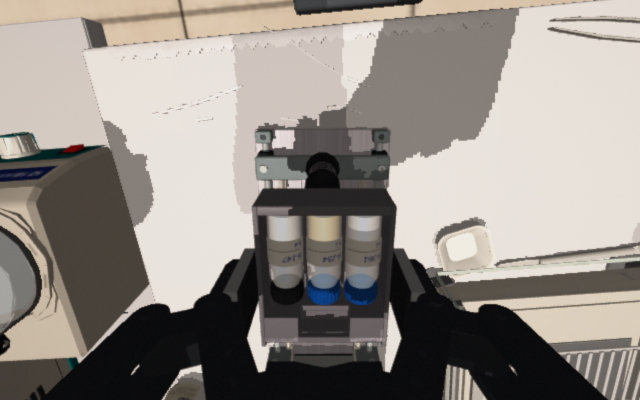

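The wrist view shows the cross-bar ends at (257,165) and (389,165), end blocks centred at (264,136) and (381,135), and the knob at (322,160). The carrier is held square.

Run:
```python
from h import *
a,b=ray('w3',(257,165),.031),ray('w3',(389,165),.031)
c,d=ray('w3',(263.5,136),.022),ray('w3',(381,135.5),.022)
k=ray('w3',(322,160),.088)
for p,q in((a,b),(c,d)): v=q-p; print(p,q,(p+q)/2,np.linalg.norm(v),np.degrees(np.arctan2(-v[0],v[1])))
print(k)
z=.148-.009+.026
e,f=ray('w3',(252,206),z),ray('w3',(395,206),z);print('car rear',e,f,(e+f)/2)
```

```text
[ 0.4303 -0.1751  0.031 ] [ 0.4395 -0.0689  0.031 ] [ 0.4349 -0.122   0.031 ] 0.10659774856909503 -4.951115526161524
[ 0.4088 -0.1683  0.022 ] [ 0.4166 -0.0731  0.022 ] [ 0.4127 -0.1207  0.022 ] 0.09551900334488422 -4.683939736205168
[ 0.4187 -0.1212  0.088 ]
car rear [ 0.4189 -0.1493  0.165 ] [ 0.4239 -0.0917  0.165 ] [ 0.4214 -0.1205  0.165 ]
```

Call:
drive_tool --motion '[-0.025,0,0,0,-0.04,0.001,0,0,-0.04,0.001,0,0,-0.025,0,0,0,-0.007,0,0,0]'

```text
time: 5.75
position: [0.5948, -0.1325, 0.1477]
tool_rot: [179.9, 0.1, 175.2]
contact_force: [-0.2, 0.2, -2.0]
opening: 0.695
gripper_force: 29.0
```

Call:
drive_tool --motion '[0,0,0.03,0,0,0,0.04,0,0,0,0.025,0,0,0,0.008,0,0,0,0,0]'

```text
time: 6.25
position: [0.591, -0.1338, 0.0445]
tool_rot: [180.0, -0.1, 175.1]
contact_force: [0.5, 0.1, -0.7]
opening: 0.691
gripper_force: 29.0
```

Run:
```python
from h import *
s=snap('wrist','w4');st=robot.state(); print(st['position'],st['tool_rot'],st['opening'])
cv2.imwrite('pics/w4c.png',cv2.resize(s['img'][60:260,190:450,::-1],None,fx=3,fy=3,interpolation=2))
```

```text
[ 0.59209004 -0.13416467  0.04581604] [ 1.79991631e+02 -8.14481517e-03  1.75118552e+02] 0.6954220095642885
```

View pics/w4c.png

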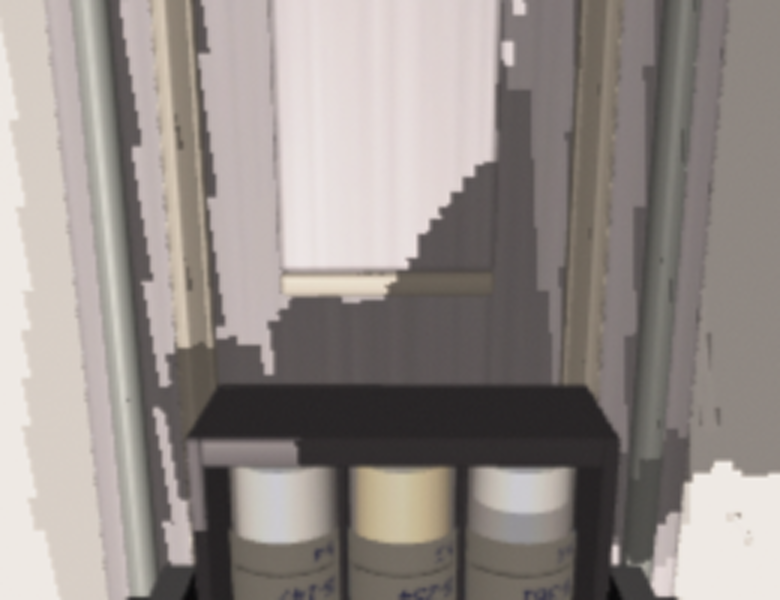

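The crop shows the blade front edge at (283–493, 270), inner fence lips at (212,375) and (565,380), rods at (130,480) and (652,440), and the carrier's rear bottom edge at (217–590, 386).

Run:
```python
from h import *
r=lambda x,y,z: ray('w4',(x/3+190-.33,y/3+60-.33),z)
y=np.radians(-4.85);u=np.array([np.cos(y),np.sin(y),0]);n=np.array([-u[1],u[0],0]);o=np.array([.592,-.134,0])
for nm,L in dict(rod1=(107,230,.016),rod1b=(132,470,.016),rod2=(674,120,.016),rod2b=(652,430,.016),fL=(212,370,.019),fR=(565,375,.019),blL=(283,270,.026),blR=(493,270,.026),carbL=(217,386,.036),carbR=(590,386,.036),cartL=(190,440,.062),cartR=(617,440,.062)).items():
    p=r(*L)-o; print(nm,(p@u*1e3).round(1),(p@n*1e3).round(1))
```

```text
rod1 -56.6 -50.3
rod1b -12.1 -49.7
rod2 -74.7 46.1
rod2b -19.9 46.7
fL -32.3 -33.1
fR -31.3 29.6
blL -51.4 -18.9
blR -51.3 15.6
carbL -34.5 -29.0
carbR -34.4 30.7
cartL -34.8 -27.9
cartR -34.7 29.6
```

Call:
drive_tool --motion '[0,-0.0025,0,0,0,0,0.01,0,0,0,0.008,0,0,0,0.004,0,0,0,0.002,0]'

```text
time: 6.8
position: [0.5915, -0.1371, 0.0206]
tool_rot: [180.0, -0.1, 175.1]
contact_force: [-0.9, -0.3, -1.4]
opening: 0.694
gripper_force: 29.0
```

Call:
drive_tool --motion '[0,0,0.002,0,0,0,0,0,0,0,0,0]'

```text
time: 7.1
position: [0.592, -0.1373, 0.0194]
tool_rot: [-180.0, 0.0, 175.1]
contact_force: [0.4, -0.1, -1.2]
opening: 0.693
gripper_force: 29.0
```

Call:
drive_tool --motion '[0,0,0.001,0,0,0,0,0]'

```text
time: 7.3
position: [0.5921, -0.1373, 0.0191]
tool_rot: [-180.0, 0.0, 175.1]
contact_force: [-1.4, 0.1, 5.4]
opening: 0.698
gripper_force: 29.9
```

Call:
drive_tool --motion '[0,0,0.001,0,0,0,0,0]'

```text
time: 7.5
position: [0.5921, -0.1373, 0.0191]
tool_rot: [-180.0, 0.1, 175.1]
contact_force: [-4.6, 0.5, 14.2]
opening: 0.695
gripper_force: 30.8
```

Call:
drive_tool --motion '[0,0,-0.001,0,0,0,0,0,0,0,0,0,0,0,0,0,0,0,0,0]' --jaw 0.08

```text
time: 8.0
position: [0.5918, -0.1372, 0.0181]
tool_rot: [180.0, -0.0, 175.1]
contact_force: [0.0, 0.2, -0.5]
opening: 0.937
gripper_force: 0.0
```

Call:
drive_tool --motion '[0,0,0,0,0,0,-0.01,0,0,0,-0.03,0,0,0,-0.04,0,0,0,-0.04,0]'

```text
time: 8.5
position: [0.5915, -0.1372, 0.1401]
tool_rot: [180.0, -0.0, 175.1]
contact_force: [0.7, 0.3, 0.4]
opening: 0.937
gripper_force: 0.0
```

Run:
```python
from h import *
s=snap('wrist','w5');st=robot.state(); print(st['position'],st['tool_rot'],st['opening'],st['contact_force'])
cv2.imwrite('pics/w5c.png',cv2.resize(s['img'][0:300,160:480,::-1],None,fx=2,fy=2,interpolation=2))
```

```text
[ 0.59496893 -0.13789057  0.14726972] [-179.9360267     0.55407761  175.0692203 ] 0.9374376649091791 [ 2.68099525 -0.25356869  4.86277195]
```

View pics/w5c.png

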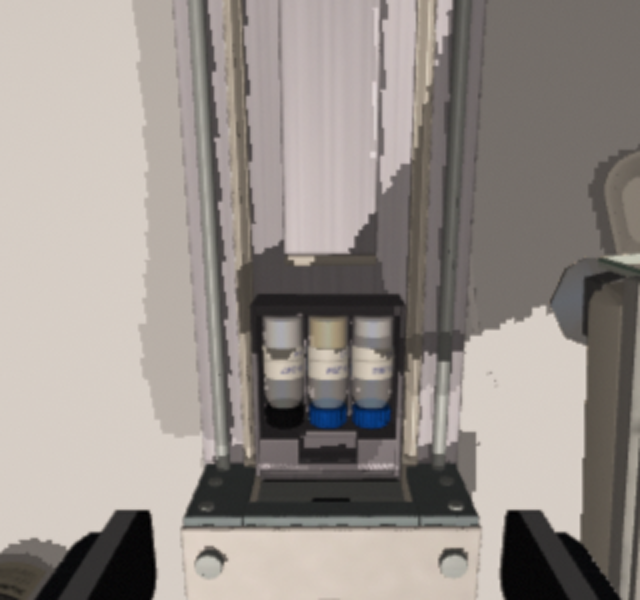

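The carrier lies between the fences, square, with a gap before the blade edge at (330,255), and the flap is shut. Next I go to the handle.

Call:
drive_tool --motion '[0.02,0,0,0,0.04,0.001,0,0,0.045,0.001,0,0,0.035,0.001,0,0,0.018,0,0,0]' --jaw 0.0854

```text
time: 9.05
position: [0.4314, -0.1204, 0.1388]
tool_rot: [-180.0, -0.1, 175.1]
contact_force: [0.8, 0.4, 0.2]
opening: 1.001
gripper_force: 0.0
```

Call:
drive_tool --motion '[0,0,0.02,0,0,0,0.035,0,0,0,0.03,0,0,0,0.011,0,0,0,0,0]'

```text
time: 9.55
position: [0.4339, -0.1205, 0.0413]
tool_rot: [180.0, -0.1, 175.1]
contact_force: [0.1, -1.1, 0.7]
opening: 1.003
gripper_force: 0.0
```

Call:
drive_tool --motion '[0,0,-0.01,0,0,0,0,0]'

```text
time: 9.75
position: [0.436, -0.1211, 0.0544]
tool_rot: [-180.0, 0.2, 175.1]
contact_force: [0.8, -0.2, -0.1]
opening: 1.002
gripper_force: 0.0
```

Call:
drive_tool --motion '[0,0,0,0,0,0,0,0,0,0,0,0,0,0,0,0,0,0,0,0]' --jaw 0.005 --force 60

```text
time: 10.25
position: [0.435, -0.1231, 0.0528]
tool_rot: [-179.9, 0.1, 175.0]
contact_force: [-1.5, -8.9, 6.3]
opening: 0.245
gripper_force: 58.3
```

Call:
drive_tool --motion '[0,0,0,0,0,0,0,0,0,0,0,0,0,0,0,0,0,0,0,0]'

```text
time: 10.75
position: [0.4349, -0.1231, 0.0528]
tool_rot: [-179.9, 0.1, 174.9]
contact_force: [-1.4, -8.2, 6.9]
opening: 0.248
gripper_force: 58.3
```

Run:
```python
from h import *
s=snap('wrist','w6');st=robot.state(); print(st['position'],st['tool_rot'],st['opening'],st['contact_force'])
cv2.imwrite('pics/w6c.png',s['img'][:,:,::-1])
```

```text
[ 0.43495909 -0.12308646  0.05276948] [-1.79861604e+02  7.08560393e-02  1.74946322e+02] 0.24451226891149638 [-0.97733787 -8.20184662  5.69868109]
```

View pics/w6c.png

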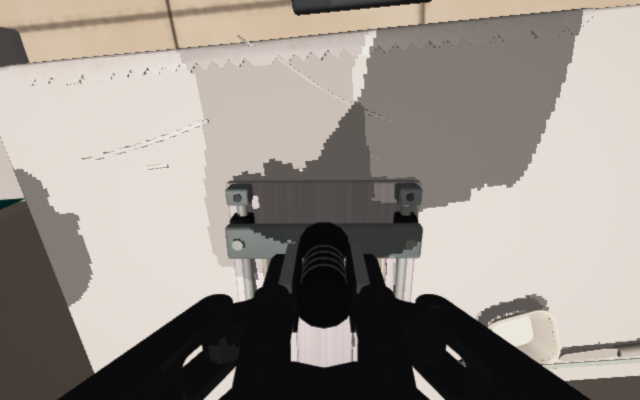

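The image shows the fingers closed on the handle stem at (323,265), 21 mm apart. I'll relieve the preload and start pushing gently.

Call:
drive_tool --motion '[0,-0.002,-0.001,0,0,0,0,0,-0.003,0,0,0,-0.004,0,0,0,-0.003,0,0,0]'

```text
time: 11.3
position: [0.4444, -0.1239, 0.053]
tool_rot: [-180.0, -0.1, 175.1]
contact_force: [-1.5, -4.5, -7.9]
opening: 0.246
gripper_force: 59.5
```

Call:
drive_tool --motion '[-0.002,0,0,0,-0.0015,0,0,0,-0.0015,0,0,0,-0.0015,0,0,0,-0.0015,0,0,0]'

```text
time: 11.8
position: [0.4519, -0.1245, 0.053]
tool_rot: [-180.0, -0.1, 175.1]
contact_force: [-1.5, -4.7, -8.1]
opening: 0.249
gripper_force: 59.4
```

Call:
drive_tool --motion '[-0.0015,0,0,0,-0.0015,0,0,0,-0.0015,0,0,0,-0.002,0,0,0,-0.002,0,0,0]'

```text
time: 12.3
position: [0.4601, -0.1252, 0.053]
tool_rot: [-180.0, -0.1, 175.1]
contact_force: [-3.9, -4.3, -5.4]
opening: 0.25
gripper_force: 59.6
```

Call:
drive_tool --motion '[-0.003,-0.001,0.0005,0,-0.003,0,0,0,-0.003,0,0,0,-0.003,0,0,0,-0.003,0,0,0]'

```text
time: 12.8
position: [0.4757, -0.1266, 0.0529]
tool_rot: [180.0, -0.0, 175.1]
contact_force: [-4.6, 1.6, 1.2]
opening: 0.247
gripper_force: 59.9
```

Call:
drive_tool --motion '[-0.003,0,0,0,-0.004,0,0,0,-0.004,0,0,0,-0.004,0,0,0,-0.004,0,0,0]'

```text
time: 13.3
position: [0.4957, -0.1283, 0.0529]
tool_rot: [180.0, 0.0, 175.1]
contact_force: [-2.7, 4.5, 0.5]
opening: 0.244
gripper_force: 60.0
```

Call:
drive_tool --motion '[-0.004,0,0,0,-0.004,0,0,0,-0.004,0,0,0,-0.004,0,0,0,-0.004,0,0,0]'

```text
time: 13.8
position: [0.5155, -0.13, 0.0529]
tool_rot: [180.0, 0.0, 175.1]
contact_force: [-3.0, 4.9, 0.9]
opening: 0.243
gripper_force: 60.0
```

Call:
drive_tool --motion '[-0.004,0,0,0,-0.004,0,0,0,-0.004,0,0,0,-0.004,0,0,0,-0.004,0,0,0]'

```text
time: 14.3
position: [0.5355, -0.1317, 0.0529]
tool_rot: [180.0, 0.0, 175.1]
contact_force: [-2.3, 4.3, 1.1]
opening: 0.244
gripper_force: 60.0
```

Call:
drive_tool --motion '[-0.004,0.0005,0,0,-0.004,0,0,0,-0.004,0,0,0,-0.004,0,0,0,-0.004,0,0,0]'

```text
time: 14.8
position: [0.5551, -0.1333, 0.0529]
tool_rot: [180.0, 0.0, 175.1]
contact_force: [-1.8, 3.8, 1.9]
opening: 0.247
gripper_force: 60.1
```

Call:
drive_tool --motion '[-0.004,0,0,0,-0.004,0,0,0,-0.004,0,0,0,-0.004,0,0,0,-0.002,0,0,0]'

```text
time: 15.3
position: [0.5733, -0.1348, 0.0529]
tool_rot: [180.0, 0.0, 175.1]
contact_force: [-1.8, 5.3, 2.9]
opening: 0.246
gripper_force: 60.1
```

Call:
drive_tool --motion '[-0.002,0,0,0,-0.002,0,0,0,-0.0015,0,0,0,-0.001,0,0,0,-0.001,0,0,0]'

```text
time: 15.8
position: [0.5797, -0.1353, 0.0529]
tool_rot: [180.0, -0.0, 175.1]
contact_force: [-3.6, 4.8, 2.9]
opening: 0.243
gripper_force: 60.2
```

Call:
drive_tool --motion '[-0.001,0,0,0,-0.001,0,0,0,-0.001,0,0,0,-0.001,0,0,0]'

```text
time: 16.2
position: [0.584, -0.1357, 0.0529]
tool_rot: [180.0, -0.0, 175.1]
contact_force: [-4.9, 6.1, 5.2]
opening: 0.242
gripper_force: 60.3
```

Call:
drive_tool --motion '[-0.001,0.0005,0,0,-0.001,0,0,0,-0.001,0,0,0]'

```text
time: 16.5
position: [0.5854, -0.1358, 0.0528]
tool_rot: [-180.0, -0.2, 175.1]
contact_force: [-8.5, 4.3, 8.0]
opening: 0.249
gripper_force: 60.5
```

Call:
drive_tool --motion '[-0.001,0,0,0,-0.001,0,0,0]'

```text
time: 16.7
position: [0.5867, -0.1359, 0.0528]
tool_rot: [-180.0, -0.3, 175.1]
contact_force: [-9.7, 5.0, 8.9]
opening: 0.244
gripper_force: 60.6
```

Call:
drive_tool --motion '[-0.001,0,0,0,0,0,0,0]'

```text
time: 16.9
position: [0.5874, -0.136, 0.0528]
tool_rot: [180.0, -0.3, 175.1]
contact_force: [-9.7, 5.3, 8.4]
opening: 0.247
gripper_force: 60.6
```

Call:
drive_tool --motion '[-0.001,0,0,0,0,0,0,0]'

```text
time: 17.1
position: [0.588, -0.136, 0.0528]
tool_rot: [-180.0, -0.3, 175.1]
contact_force: [-11.5, 4.9, 11.1]
opening: 0.244
gripper_force: 60.6
```

Call:
drive_tool --motion '[-0.001,0,0,0,0,0,0,0]'

```text
time: 17.3
position: [0.5887, -0.1361, 0.0528]
tool_rot: [-180.0, -0.4, 175.1]
contact_force: [-12.0, 6.0, 11.5]
opening: 0.246
gripper_force: 60.7
```

Call:
drive_tool --motion '[0,0,0,0,0,0,0,0]'

```text
time: 17.5
position: [0.5887, -0.1361, 0.0528]
tool_rot: [180.0, -0.4, 175.1]
contact_force: [-12.0, 5.1, 10.7]
opening: 0.249
gripper_force: 60.7
```

Call:
drive_tool --motion '[-0.001,0,0,0,0,0,0,0]'

```text
time: 17.7
position: [0.5894, -0.1361, 0.0528]
tool_rot: [180.0, -0.4, 175.1]
contact_force: [-13.0, 5.9, 12.0]
opening: 0.246
gripper_force: 60.7
```

Call:
drive_tool --motion '[-0.0007,0,0,0,0,0,0,0,0,0,0,0]'

```text
time: 18.0
position: [0.5897, -0.1362, 0.0528]
tool_rot: [180.0, -0.4, 175.1]
contact_force: [-14.6, 6.3, 12.1]
opening: 0.248
gripper_force: 60.8
```

Call:
drive_tool --motion '[-0.0002,0,0,0,0,0,0,0,0,0,0,0]'

```text
time: 18.3
position: [0.5897, -0.1361, 0.0528]
tool_rot: [180.0, -0.5, 175.1]
contact_force: [-14.2, 6.9, 13.4]
opening: 0.246
gripper_force: 60.8
```

Call:
drive_tool --motion '[0.002,0,0,0,0.002,0,0,0,0,0,0,0]'

```text
time: 18.6
position: [0.5881, -0.136, 0.0528]
tool_rot: [-180.0, -0.2, 175.1]
contact_force: [-7.6, 5.1, 7.3]
opening: 0.241
gripper_force: 60.4
```

Call:
drive_tool --motion '[0.001,0,0,0,0.001,0,0,0]'

```text
time: 18.8
position: [0.5878, -0.136, 0.0529]
tool_rot: [-180.0, -0.0, 175.1]
contact_force: [-1.4, 3.7, 1.7]
opening: 0.248
gripper_force: 60.0
```

Force fell to zero within 2 mm, so the catch holds. Now I draw the pusher back.

Call:
drive_tool --motion '[0.003,0,0,0,0.005,0,0,0,0.008,0,0,0,0.008,0,0,0,0.008,0,0,0]'

```text
time: 19.3
position: [0.5552, -0.1333, 0.0529]
tool_rot: [-180.0, 0.0, 175.1]
contact_force: [0.5, 2.4, 1.5]
opening: 0.246
gripper_force: 60.0
```

Call:
drive_tool --motion '[0.008,0,0,0,0.008,0,0,0,0.008,0,0,0,0.008,0,0,0,0.008,0,0,0]'

```text
time: 19.8
position: [0.5157, -0.13, 0.0529]
tool_rot: [-180.0, 0.0, 175.1]
contact_force: [1.9, 2.3, 1.8]
opening: 0.247
gripper_force: 60.0
```

Call:
drive_tool --motion '[0.008,0,0,0,0.008,0,0,0,0.008,0,0,0,0.008,0,0,0,0.008,0,0,0]'

```text
time: 20.3
position: [0.4757, -0.1266, 0.0528]
tool_rot: [-180.0, 0.0, 175.1]
contact_force: [0.6, -1.0, 2.0]
opening: 0.244
gripper_force: 60.1
```

Call:
drive_tool --motion '[0.008,0,0,0,0.008,0,0,0,0.008,0,0,0,0.005,0,0,0,0.004,0,0,0]'

```text
time: 20.8
position: [0.4429, -0.1238, 0.0528]
tool_rot: [-180.0, 0.0, 175.1]
contact_force: [1.1, -3.1, 1.6]
opening: 0.245
gripper_force: 60.1
```

Back to the stop, then release and lift.

Call:
drive_tool --motion '[0.003,0,0,0,0.003,0,0,0,0.001,0,0,0,0,0,0,0]'

```text
time: 21.2
position: [0.4362, -0.1232, 0.0528]
tool_rot: [-180.0, -0.0, 175.1]
contact_force: [-1.4, -4.5, 4.9]
opening: 0.248
gripper_force: 60.2
```

Call:
drive_tool --motion '[0,0,0,0,0,0,0,0,0,0,0,0,0,0,0,0,0,0,0,0]' --jaw 0.0854

```text
time: 21.7
position: [0.4364, -0.1226, 0.0527]
tool_rot: [180.0, -0.0, 175.1]
contact_force: [0.0, -0.0, 1.0]
opening: 0.995
gripper_force: 0.0
```

Call:
drive_tool --motion '[0,0,-0.01,0,0,0,-0.03,0,0,0,-0.04,0,-0.02,0,-0.03,0,-0.04,0,-0.02,0]'

```text
time: 22.2
position: [0.4951, -0.1284, 0.1864]
tool_rot: [-180.0, 0.1, 175.0]
contact_force: [2.2, 0.3, 0.1]
opening: 0.995
gripper_force: 0.0
```

Call:
drive_tool --motion '[-0.04,0,0,0,-0.02,0,0,0,0,0,0,0,0,0,0,0]'

```text
time: 22.6
position: [0.5553, -0.133, 0.1828]
tool_rot: [180.0, -0.1, 175.1]
contact_force: [-0.6, -0.5, 0.5]
opening: 1.002
gripper_force: 0.0
```

Run:
```python
from h import *
w=snap('wrist','w7');s=snap('side','s7');t=snap('top','t7')
o=np.zeros((600,800,3),np.uint8)
o[:,:400]=cv2.resize(t['img'][90:290,290:423,::-1],(400,600),interpolation=2)
o[:300,400:]=cv2.resize(s['img'][150:300,300:500,::-1],(400,300),interpolation=2)
o[300:,400:]=w['img'][50:350,120:520,::-1]
cv2.imwrite('pics/c7.png',o);print(robot.state()['position'],robot.state()['contact_force'])
```

```text
[ 0.55486162 -0.13321292  0.18302088] [ 0.38635236 -1.32905988  0.61783177]
```

View pics/c7.png

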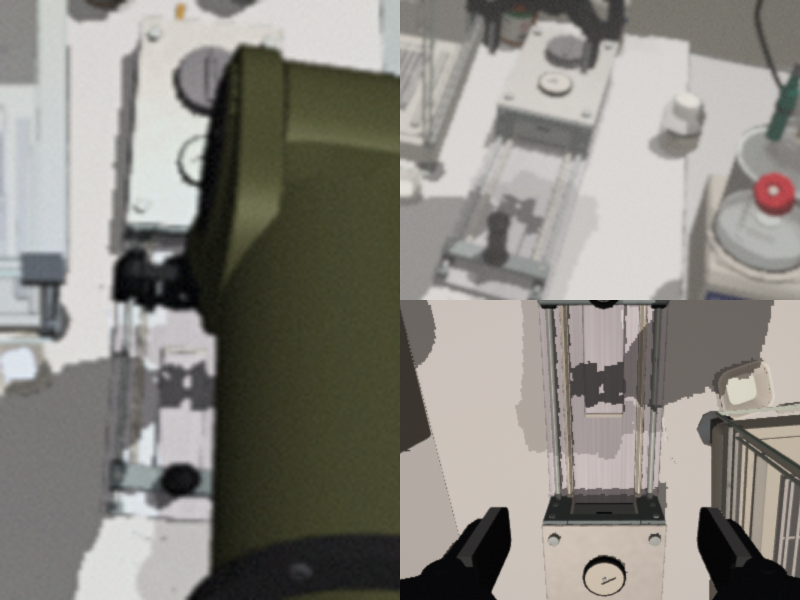

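The channel is empty, the flap is shut at (545,125) in the side crop, the pusher is fully back, and the gripper touches nothing.

```bash
python3 -c "
from cell import robot
print(robot.hand_in())"
```

```text
the job is handed in; nothing more can be done
None
```

The job is handed in: the carrier went through the flap and the catch appears to hold it (peak push about 15 N, dropping to near zero within 2 mm of backing off), the pusher is fully back and the flap looks shut; the hand-in returned no verdict.

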